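# Unlock the hob knob, fit it on its D-shaft and hold it pressed

## Robot

A 6-joint arm with a two-finger parallel gripper is mounted at the origin on a cart in front of the work surface, level with it; the furniture and walls round the work are solid. World frame = base frame: x ahead of the robot, y to its left, z up, the work surface at z = 0. Lengths are in m, angles in degrees, forces in N, time in s.
With the tool pointing down it reaches from about 0.35 to 0.875 m from the base axis. Payload 4.2 kg.
Tool frame: the origin (TCP) lies midway between the tips of the shut fingers; the grasp point (between the pads) lies 19 mm behind it; z points along the fingers, y is the line along which they close (so a half turn about z gives the same grasp; the last joint's range is limited). The gripper opens to 87 mm and grips with 3 to 60 N. Pads are 19 mm wide; open, the fingers measure 117 mm over their backs; the gripper's body (75 mm by 190 mm) begins 51 mm behind the grasp point.
Start: joints at [14.817, 22.042, 0.453, 0, -68.411, -14.817], TCP at [0.625, 0, 0.223] pointing down, gripper open.
Joint ranges: [-179.83, 179.83], [-69.29, 118.12], [-61.27, 80.66], [-181.25, 117.63], [-171.15, -9.14], [-177.46, 177.46]. Speed limits (degrees/s): [159.86, 159.86, 180, 180, 180, 180].

## Interface

Orientations are given as a 3x3 rotation matrix whose columns are the frame's x, y, z axes.
In Python, from station import * gives the robot as it stands. The module is installed in compiled form; this text tells all that it offers.
- The arm moves only by the tool servo_tool, never from a script. Its argument "deltas" is a list of rows, each an object of numbers: "tx", "ty", "tz": the shift along the tool's x, y, z in mm; "ax", "ay", "az": the turn, a rotation vector about the tool's x, y, z in rad; "claw": the finger opening in mm, from 0 to 87. In form: [{"tx": .., "ty": .., "tz": .., "ax": .., "ay": .., "az": .., "claw": ..}, ...]. A call has 1 to 12 rows; each row is the pose to reach, as a shift and turn from the pose commanded when the call began, along the tool's axes at that moment; what a row does not reach only later rows make up. A row lasts 1/12 s, in which the tool goes at most 41.7 mm and 7.16 degrees, less where a joint would pass 70% of its speed; a pose out of reach is approached as far as the arm can. A call with a gripper value outside its range is refused whole. The fingers move at their own pace and stop on an object; the grip force is fixed at half the most. Time passes only in rows, so rows that repeat a pose let the fingers close. It gives the time, the measured TCP pose, the force, the opening and the grip force at its end, in the units of the state.
- sense(): the state, without advancing time (a new reading comes with each control period).
- capture(name): name is "scene" or "side" or "wrist"; returns the picture (400x640x3 uint8, blue, green, red); there is no depth.
- calibration(name): a dict with "fx", "fy", "cx", "cy" (pixels), "cam_to_world" (4x4, takes a point from camera to world coordinates); the wrist camera has in their place "hand_eye" (4x4, takes a point from camera to tool coordinates, whose origin is the TCP and whose axes are the flange's). Camera axes: x right, y down, z forward; pixel columns grow to the right and rows downward; lengths in m; the calibration is good to about 2 mm. A picture is of the moment at which its call begins: read the wrist's pose just before it. calibration takes no time and is no camera call.
- finish_job(): hands the job in; it is judged then, once.
Trained networks look in the newest picture that a camera, given by its name, has taken for a name from the list of things; names that differ only in an ending like _2 or _b are one class to them, and where a whole thing is asked for, a point or a joint stands for the part that bears it (a point fixed in the world has none). Each returns a list of dicts, best first, with "confidence" (0 to 1); they miss things now and then, are a little off and sometimes report something else, mostly with a low value. They report only what shows in the picture. A call takes as long as a camera call. They do not tell look-alikes from the thing itself.
- recognise(label, camera): "xyz" ([x, y, z] in m, in the coordinates of the camera as it stood for that picture, good to about 4 mm: the middle of the surface that is visible of it).
- trace(label, camera): "mask" (400x640 bool, what is visible of it).
The state is a dict: "time_s": time; "joints": joint angles; "joint_velocities": joint speeds; "effort": joint torques, N m; "tcp_pos": TCP position; "ee_rot": TCP orientation; "wrist_force": force on the tool from outside, world axes, zero at the start; "moment": the same for the moment, N m; "gripper_width": opening from 0.0 (shut) to 1.0 (fully open); "gripper_force": force on a finger pad.
Only numpy, scipy, OpenCV 4.12 (cv2) and the standard library are available. Lean on these libraries where they do the work, as an engineer would, in place of code of your own. Each camera call takes 0.05 s, during which the arm holds its last target. There are 200 camera calls.

## Task

The hob's black control knob is locked in the child-safety keeper: grip it, turn it anticlockwise until its lugs are clear of the red lips, and lift it out. Turn it so that the flat in its bore matches the flat of the hob's D-shaped spindle (pointer toward the white index line), push it right down onto the spindle, then press it in against the spring, nearly as far as it goes. Finish while still holding the knob pressed in, as one does to light a burner, and leave everything else on the worktop where it is.

Things in the scene. Friction and masses are not known exactly. Their poses are not given: they have to be found in the camera images.
- knob: black control knob, 60 g. Origin: centre of underside; z up its axis, x toward its white pointer line. Skirt 48 mm dia., z 0-8 mm, with two lugs 11 mm wide reaching 32 mm from the axis along +x and -x; hub 31 mm dia. to z 23; grip bar above. D-shaped bore in the underside, 20 mm deep, 18 mm dia., its flat wall 3.8 mm from the axis on the +x (pointer) side
- knob_grip (a point): centre of the knob's grip bar, 37 mm above the knob's origin, same axes: bar 44 mm long (x) x 14 mm wide (y), 28 mm high (knob z 23 to 51 mm); a white line on its top and end marks the +x half
- keeper: child-safety keeper, fixed: white round holder 94 mm dia., 27 mm high, with two red lips over the knob's lugs (2.5 mm play) that stop it being lifted. Origin: centre of underside, z up. Between the lips are gaps about 60 degrees wide toward its +x and -x, marked by green spots; with the knob's x along the keeper's x within 0.25 rad both lugs are in the gaps and the knob lifts straight out
- keeper_floor (a point): centre of the keeper's floor, 12 mm above its origin, same axes; the knob's origin starts here, the knob upright round a pin 5.6 mm thick, 13 mm high, and turned 0.85 to 1.2 rad clockwise (from above) from the release position. Turning it anticlockwise releases it; a stop ends the turn about 0.32 rad past the middle of the gap, where it still lifts out
- hob: portable single-burner hob, fixed, 220 (x) x 300 (y) x 58 mm high, aluminium, black top; burner with pan-support arms (top 86 mm high) within 85 mm of (0, 45) mm. Origin: centre of underside, z up. The control spindle stands at (-30, -105) mm on a round steel plate; a white index line lies beyond it toward +x
- spindle_tip (a point): centre of the spindle's top end (moves down with it). Upright brass D-shaft 16 mm dia., flat 3 mm from its axis on its +x side (hob +x, toward the index line), tip chamfered 2 mm, 28 mm out of the hob when free; cannot turn. Axes: x out of the flat, z up. Seated, the knob's x lies along this x, its bore's end rests on the tip and its origin is 20 mm below this point
- spindle (a joint): how far the spindle is pushed down, m: 0 when free, 0.006 fully in. A spring resists it, with 4 N at first and 10 N fully in, and pushes it back up when let go
- mug_left: bystander, loose: white mug with grey dots, 82x114x91 mm; origin at the centre of its underside
- salt_shaker: bystander, loose: salt shaker with grey cap, 44x44x90 mm; origin at the centre of its underside
- jam_jar: bystander, loose: jam jar with yellow lid, 64x69x88 mm; origin at the centre of its underside
- soap_dish: bystander, loose: bar of pale green soap, 62x86x27 mm; origin at the centre of its underside
- spoon_a: bystander, loose: steel spoon, 188 mm long; origin at the centre of its underside
- peeler: bystander, loose: peeler with yellow handle, 170 mm long; origin at the centre of its underside
Mind the look-alikes: they are no part of the job. What is shaped like the knob but purple is not meant.

How it is judged (in metres and radians):
On the way, in this order (a step that is already met when the one before it is completed fails the run):
1. the knob is turned to its release position while still down in the keeper (angle between the x axis of knob and the x axis of keeper, either way round below 0.36 rad and z of knob in the frame of keeper below 0.018 m and horizontal distance between knob and keeper below 0.01 m), for 0.05 s.
2. the knob is lifted out of the keeper in the gripper (z of knob in the frame of keeper above 0.035 m and contact force between the fingers and knob above 1 N), for 0.1 s.
3. the knob is fully down on the spindle, flat to flat (z of knob in the frame of spindle_tip below -0.017 m and horizontal distance between knob and spindle_tip below 0.004 m and angle between the x axis of knob and the x axis of spindle_tip, either way round below 0.4 rad and angle between knob's own z axis and vertical below 0.12 rad), for 0.1 s.
At the end, for the whole second after the job is handed in: The knob is seated on the spindle (underside 17 mm or more below the shaft's tip, within 4 mm of its axis, pointer within 0.4 rad of the index, upright within 0.12 rad), held still by the fingers, and keeps the spindle pressed more than 4 of its 6 mm through the last second (all of step 3 and value of joint spindle above 0.004 m and contact force between knob and hob above 4 N and contact force between the fingers and knob above 2 N and linear speed of knob below 0.02 m/s); the arm keeps its last pose, push and grip.
It fails at once if a bystander is moved more than 25 mm (distance of any of mug_left, salt_shaker, jam_jar, soap_dish, spoon_a, peeler from where it was at the start of the episode above 0.025 m).
It also fails if it takes over 54 s, if anything falls off the work surface, if the arm or the gripper's body presses on something with over 40 N, if the wrist force passes 120 N, or if a joint passes its speed limit or range.

## Working session

There is one attempt and no reset: what is moved stays moved. The work goes in short steps, Python scripts to look and compute and a tool call to move; the robot and the scene stay as the last step left them, time stands still between calls to the robot, and variables do not carry over. Pictures are saved under pics/ and viewed, at most 10 in all, crops included, and the job is handed in when it is done.

Besides the shell and the picture viewer there is one more tool, called after "Call:" as name(argument=value, ...), one argument or row to a line, values as JSON. servo_tool: Moves the arm, as the interface text tells. Its arguments: {"type":"object","properties":{"deltas":{"type":"array","items":{"type":"object","properties":{"tx":{"type":"number"},"ty":{"type":"number"},"tz":{"type":"number"},"ax":{"type":"number"},"ay":{"type":"number"},"az":{"type":"number"},"claw":{"type":"number"}}}}},"required":["deltas"]}

```bash
mkdir -p pics
cat > h.py <<'E'
from station import *
import numpy as np, cv2
def T(name):
    c=calibration(name)
    if name!="wrist": return c,np.array(c["cam_to_world"])
    s=sense(); M=np.eye(4); M[:3,:3]=s["ee_rot"]; M[:3,3]=s["tcp_pos"]
    return c,M@np.array(c["hand_eye"])
def ray(c,M,u,v,z):
    d=M[:3,:3]@np.array([(u-c["cx"])/c["fx"],(v-c["cy"])/c["fy"],1]); o=M[:3,3]
    return o+d*(z-o[2])/d[2]
def proj(c,M,p):
    q=np.linalg.inv(M)@np.append(p,1); return q[0]/q[2]*c["fx"]+c["cx"],q[1]/q[2]*c["fy"]+c["cy"]
def rec(l,cam):
    c,M=T(cam); 
    for r in recognise(l,cam)[:3]:
        p=(M@np.append(r["xyz"],1))[:3]; print(cam,l,round(r["confidence"],2),p.round(3),np.round(proj(c,M,p)))
E
python3 - <<'E'
from h import *
a=capture("scene"); b=capture("side"); 
cv2.imwrite("pics/scene.png",a); cv2.imwrite("pics/side.png",b)
w=capture("wrist"); cv2.imwrite("pics/wrist.png",w)
for cam in("scene","side","wrist"):
    for l in("knob","keeper","hob","spindle_tip"): rec(l,cam)
s=sense(); print(s["time_s"],s["tcp_pos"],s["ee_rot"],s["wrist_force"])
for cam in("scene","side","wrist"):
    c,M=T(cam);print(c["fx"],M.round(3).tolist())
E
```

```text
scene knob 0.9 [ 0.485 -0.098  0.025] [311. 225.]
scene knob 0.76 [ 0.497 -0.204  0.038] [351. 235.]
scene knob 0.74 [0.336 0.049 0.024] [219. 228.]
scene keeper 0.62 [ 0.483 -0.225  0.02 ] [355. 248.]
scene hob 0.73 [0.5   0.129 0.057] [253. 184.]
scene spindle_tip 0.49 [0.515 0.071 0.073] [271. 182.]
scene spindle_tip 0.42 [ 0.482 -0.224  0.02 ] [354. 248.]
side knob 0.77 [0.346 0.075 0.016] [374. 280.]
side knob 0.76 [ 0.384 -0.087  0.02 ] [371. 236.]
side knob 0.68 [ 0.501 -0.194  0.043] [333. 201.]
side keeper 0.9 [ 0.488 -0.178  0.018] [336. 213.]
side hob 0.89 [0.529 0.26  0.06 ] [241. 299.]
wrist knob 0.9 [ 0.497 -0.087  0.03 ] [423. 111.]
wrist knob 0.75 [ 0.394 -0.085  0.025] [506. 113.]
wrist knob 0.69 [ 0.514 -0.19   0.02 ] [414.  17.]
wrist keeper 0.8 [ 0.512 -0.171  0.026] [416.  34.]
wrist hob 0.75 [0.561 0.06  0.059] [369. 234.]
wrist spindle_tip 0.32 [ 0.512 -0.174  0.028] [417.  30.]
0.75 [6.24978791e-01 2.39940518e-05 2.22589083e-01] [[-4.41719340e-05 -9.99999998e-01  3.59172901e-05]
 [-9.99999998e-01  4.41733612e-05  3.97349982e-05]
 [-3.97365847e-05 -3.59155348e-05 -9.99999999e-01]] [-0.21720741 -0.4697252   0.23175998]
380.49878394540485 [[0.67, -0.32, 0.67, -0.066], [-0.742, -0.293, 0.603, -0.624], [0.003, -0.901, -0.434, 0.459], [0.0, 0.0, 0.0, 1.0]]
486.94000668044976 [[-0.956, -0.123, 0.266, 0.217], [-0.293, 0.392, -0.872, 0.847], [0.003, -0.912, -0.411, 0.529], [0.0, 0.0, 0.0, 1.0]]
281.54075808784125 [[-1.0, 0.001, 0.0, 0.623], [0.001, 0.965, 0.261, -0.07], [-0.0, 0.261, -0.965, 0.386], [0.0, 0.0, 0.0, 1.0]]
```

View pics/scene.png

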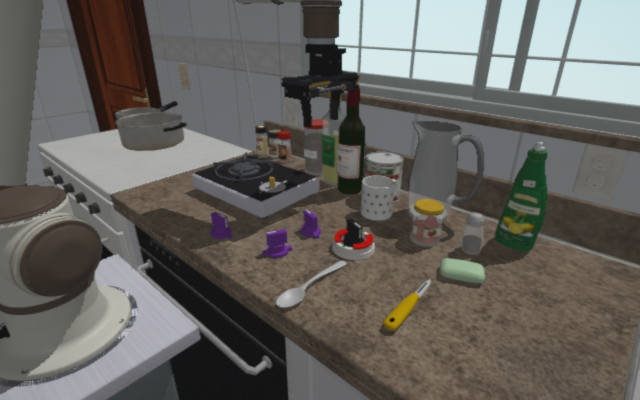

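View pics/wrist.png

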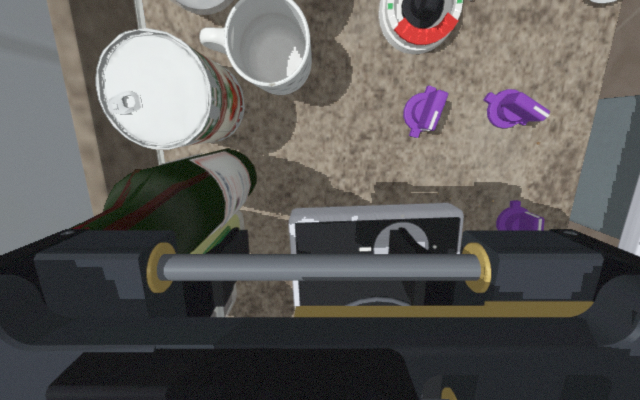

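The black knob sits in the white and red keeper at scene (352,238), wrist (420,10). The purple look-alikes are at scene (220,228), (277,243) and (311,225). Black and in the keeper fits the description, so I'll move the wrist camera closer and confirm it there. The spindle is at scene (271,184), wrist (405,240).

Call:
servo_tool(
  deltas=[
    {"tx": 27, "ty": 29, "claw": 87},
    {"tx": 54, "ty": 58, "claw": 87},
    {"tx": 82, "ty": 87, "claw": 87},
    {"tx": 110, "ty": 115, "claw": 87},
    {"tx": 110, "ty": 115, "claw": 87},
    {"tx": 110, "ty": 115, "claw": 87},
  ],
)

```text
schema error: expected keys tx, ty, tz, ax, ay, az, claw
```

Run:
```python
from h import *
w=capture("wrist"); 
for l in("knob","keeper"): rec(l,"wrist")
c,M=T("wrist"); np.save("M1.npy",M); cv2.imwrite("w1.png",w)
s=sense(); print(s["time_s"],s["tcp_pos"])
p=proj(c,M,[.505,-.2,.027]);print(p)
u,v=int(p[0]),int(p[1]); u0=max(u-80,0);v0=max(v-60,0)
cr=w[v0:v0+120,u0:u0+160]; print(u0,v0)
cv2.imwrite("pics/k1.png",cv2.resize(cr,None,fx=5,fy=5,interpolation=cv2.INTER_CUBIC))
```

```text
wrist knob 0.93 [ 0.511 -0.189  0.019] [416.  18.]
wrist knob 0.79 [ 0.499 -0.086  0.033] [422. 112.]
wrist knob 0.77 [ 0.395 -0.087  0.024] [505. 112.]
wrist keeper 0.76 [ 0.509 -0.175  0.027] [419.  29.]
0.9 [6.24987640e-01 2.40495822e-05 2.22568493e-01]
(np.float64(425.05096196468344), np.float64(4.292021105470354))
345 0
```

View pics/k1.png

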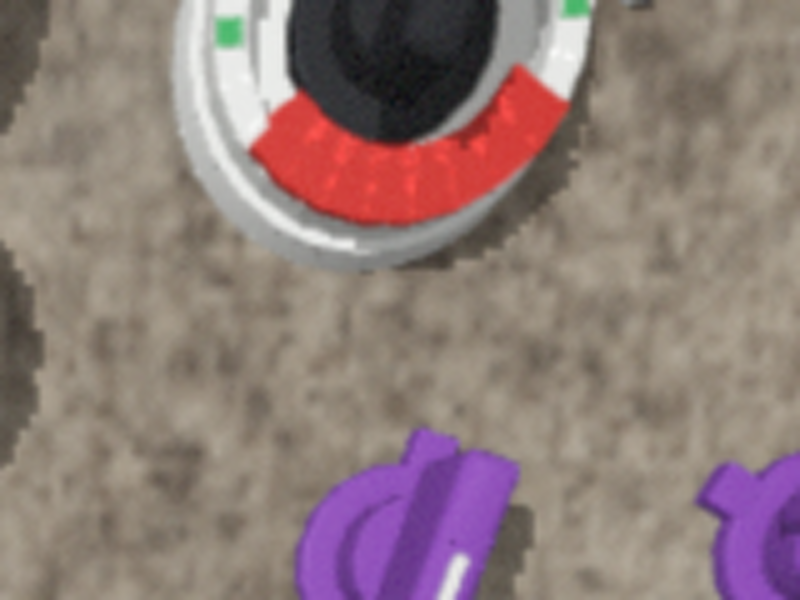

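The move was refused because every key has to be present. The crop shows the black knob cut off at the image edge, with green spots at about pixels (391,6) and (460,1).

Call:
servo_tool(
  deltas=[
    {"tx": 27, "ty": 29, "tz": 0, "ax": 0, "ay": 0, "az": 0, "claw": 87},
    {"tx": 54, "ty": 58, "tz": 0, "ax": 0, "ay": 0, "az": 0, "claw": 87},
    {"tx": 82, "ty": 87, "tz": 0, "ax": 0, "ay": 0, "az": 0, "claw": 87},
    {"tx": 110, "ty": 115, "tz": 0, "ax": 0, "ay": 0, "az": 0, "claw": 87},
    {"tx": 110, "ty": 115, "tz": 0, "ax": 0, "ay": 0, "az": 0, "claw": 87},
    {"tx": 110, "ty": 115, "tz": 0, "ax": 0, "ay": 0, "az": 0, "claw": 87},
  ],
)

```text
time_s: 1.4
tcp_pos: [0.5088, -0.1112, 0.2233]
ee_rot: [[-0.002, -1.0, 0.001], [-1.0, 0.002, 0.0], [-0.0, -0.001, -1.0]]
wrist_force: [0.9, -0.5, 0.4]
gripper_width: 0.996
gripper_force: 0.0
```

Run:
```python
from h import *
w=capture("wrist"); 
for l in("knob","keeper"): rec(l,"wrist")
c,M=T("wrist"); np.save("M1.npy",M); cv2.imwrite("w1.png",w)
s=sense(); print(s["time_s"],s["tcp_pos"])
p=proj(c,M,[.505,-.2,.027]);print(p)
u,v=int(p[0]),int(p[1]); u0=max(u-80,0);v0=max(v-60,0)
cr=w[v0:v0+120,u0:u0+160]; print(u0,v0)
cv2.imwrite("pics/k2.png",cv2.resize(cr,None,fx=5,fy=5,interpolation=cv2.INTER_CUBIC))
```

```text
wrist knob 0.91 [ 0.392 -0.095  0.02 ] [406. 192.]
wrist knob 0.7 [ 0.492 -0.091  0.026] [331. 196.]
wrist knob 0.55 [ 0.508 -0.203  0.033] [319. 106.]
wrist keeper 0.72 [ 0.504 -0.199  0.03 ] [323. 109.]
1.55 [ 0.51075958 -0.10963057  0.22272169]
(np.float64(322.0521525307547), np.float64(108.27600858639663))
242 48
```

View pics/k2.png

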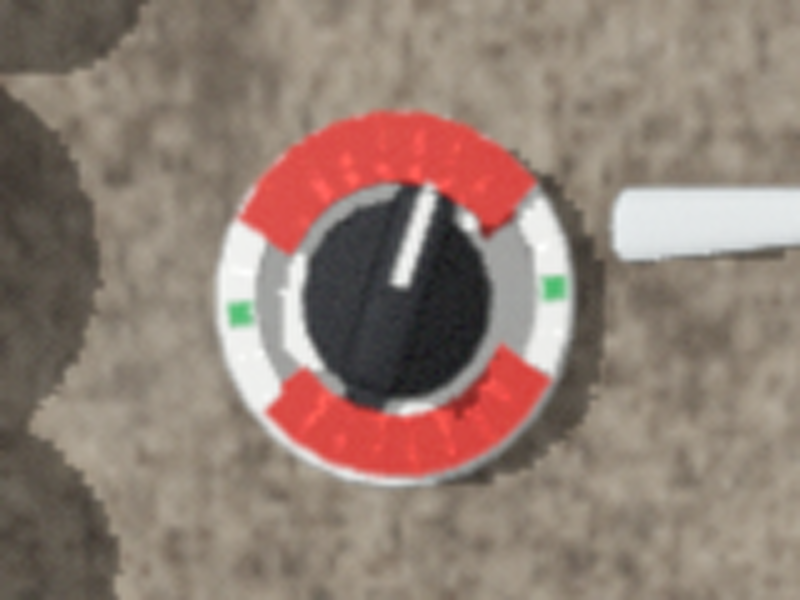

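The crop shows the black knob with its white pointer line from pixel (322,105) to (328,86), and green spots at (290,111) and (353,106). The purple knobs are outside this crop, so this is the one. Its apparent turn direction doesn't fit the text, so I'll check it against the other two cameras.

Run:
```python
from h import *
c1,M1=T("wrist"); M1=np.load("M1.npy")
P=lambda u,v,z: ray(c1,M1,u,v,z)
g1,g2=P(290,110.8,.027),P(352.6,105.6,.027); l0,l1=P(322,105,.063),P(328,86,.063)
print(g1,g2,(g1+g2)/2,l0,l1, np.degrees(np.arctan2(*(g1-g2)[1::-1])),np.degrees(np.arctan2(*(l1-l0)[1::-1])))
out=[]
for cam in("scene","side"):
    a=capture(cam); c,M=T(cam)
    for p in(g1,g2,l0,l1): print(cam,np.round(proj(c,M,p),1))
    u,v=map(int,proj(c,M,(g1+g2)/2)); print(u-40,v-35)
    out.append(cv2.resize(a[v-35:v+30,u-40:u+40],(400,325),interpolation=cv2.INTER_CUBIC))
cv2.imwrite("pics/k3.png",np.hstack(out))
```

```text
[ 0.54394214 -0.19709536  0.027     ] [ 0.46806369 -0.20306616  0.027     ] [ 0.50600292 -0.20008076  0.027     ] [ 0.50548567 -0.20139743  0.063     ] [ 0.49912736 -0.22066794  0.063     ] 4.499274716096435 -108.26033178177336
scene [361.4 229.6]
scene [342.1 244. ]
scene [353.1 222.4]
scene [358.5 226.5]
312 201
side [316.4 204.1]
side [346.8 207. ]
side [332.  191.9]
side [336.6 189.3]
291 170
```

View pics/k3.png

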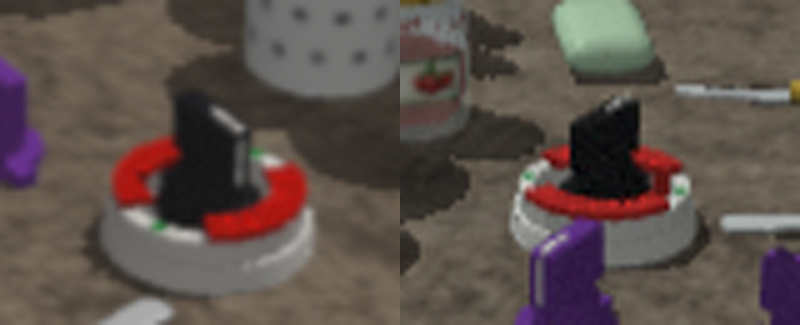

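All three cameras agree: the pointer is at about -108° in the world and the keeper axis at 4.5° or 184.5°. The stop posts sit at the anticlockwise ends of the gaps, so the turn is anticlockwise by about 113°. I'll watch the wrist moment while turning. Next I align with the bar and descend.

Call:
servo_tool(
  deltas=[
    {"tx": 30, "ty": 2, "tz": 10, "ax": 0, "ay": 0, "az": 0.1, "claw": 50},
    {"tx": 60, "ty": 4, "tz": 20, "ax": 0, "ay": 0, "az": 0.2, "claw": 50},
    {"tx": 91, "ty": 5, "tz": 30, "ax": 0, "ay": 0, "az": 0.32, "claw": 50},
    {"tx": 91, "ty": 5, "tz": 60, "ax": 0, "ay": 0, "az": 0.32, "claw": 50},
    {"tx": 91, "ty": 5, "tz": 90, "ax": 0, "ay": 0, "az": 0.32, "claw": 50},
    {"tx": 91, "ty": 5, "tz": 120, "ax": 0, "ay": 0, "az": 0.32, "claw": 50},
    {"tx": 91, "ty": 5, "tz": 145, "ax": 0, "ay": 0, "az": 0.32, "claw": 50},
    {"tx": 91, "ty": 5, "tz": 160, "ax": 0, "ay": 0, "az": 0.32, "claw": 50},
    {"tx": 91, "ty": 5, "tz": 172, "ax": 0, "ay": 0, "az": 0.32, "claw": 50},
    {"tx": 91, "ty": 5, "tz": 181, "ax": 0, "ay": 0, "az": 0.32, "claw": 50},
    {"tx": 91, "ty": 5, "tz": 187, "ax": 0, "ay": 0, "az": 0.32, "claw": 50},
    {"tx": 91, "ty": 5, "tz": 187, "ax": 0, "ay": 0, "az": 0.32, "claw": 50},
  ],
)

```text
time_s: 2.65
tcp_pos: [0.5047, -0.2006, 0.0342]
ee_rot: [[-0.314, -0.949, -0.002], [-0.949, 0.314, 0.0], [0.0, 0.002, -1.0]]
wrist_force: [-0.3, -0.1, 0.3]
gripper_width: 0.576
gripper_force: 0.0
```

Run:
```python
from h import *
a,b,w=capture("scene"),capture("side"),capture("wrist"); s=sense(); print(s["time_s"],s["tcp_pos"],s["wrist_force"],np.round(s["joints"]))
u,v=352,215; A=cv2.resize(a[v-40:v+40,u-40:u+40],(400,400),interpolation=cv2.INTER_CUBIC)
u,v=332,185; B=cv2.resize(b[v-40:v+40,u-40:u+40],(400,400),interpolation=cv2.INTER_CUBIC)
cv2.imwrite("pics/g1.png",np.hstack([A,B]))
```

```text
2.8 [ 0.50579875 -0.20095272  0.0362515 ] [-0.48720798 -0.12406646 -0.61390824] [ -5.  26. -24.   0. -40. -14.]
```

View pics/g1.png

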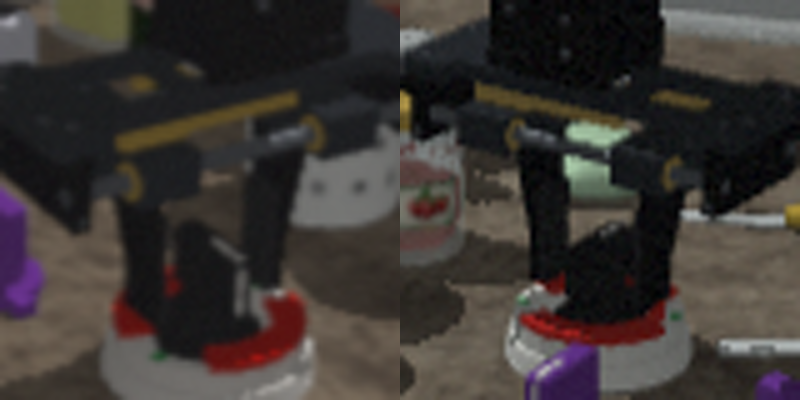

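Scene (left) and side (right) both show the bar standing between the fingers, with the fingertips just above the lips. Closing now.

Call:
servo_tool(
  deltas=[
    {"tx": 0, "ty": 0, "tz": 0, "ax": 0, "ay": 0, "az": 0, "claw": 0},
    {"tx": 0, "ty": 0, "tz": 0, "ax": 0, "ay": 0, "az": 0, "claw": 0},
    {"tx": 0, "ty": 0, "tz": 0, "ax": 0, "ay": 0, "az": 0, "claw": 0},
    {"tx": 0, "ty": 0, "tz": 0, "ax": 0, "ay": 0, "az": 0, "claw": 0},
    {"tx": 0, "ty": 0, "tz": 0, "ax": 0, "ay": 0, "az": 0, "claw": 0},
    {"tx": 0, "ty": 0, "tz": 0, "ax": 0, "ay": 0, "az": 0, "claw": 0},
    {"tx": 0, "ty": 0, "tz": 0, "ax": 0, "ay": 0, "az": 0, "claw": 0},
    {"tx": 0, "ty": 0, "tz": 0, "ax": 0, "ay": 0, "az": 0, "claw": 0},
  ],
)

```text
time_s: 3.47
tcp_pos: [0.5051, -0.201, 0.0357]
ee_rot: [[-0.315, -0.949, 0.0], [-0.949, 0.315, -0.0], [-0.0, -0.0, -1.0]]
wrist_force: [0.6, 0.2, 0.2]
gripper_width: 0.158
gripper_force: 30.0
```

```bash
python3 -c "
from h import *
s=sense(); print(s['tcp_pos'],s['ee_rot'].round(3) if hasattr(s['ee_rot'],'round') else s['ee_rot'],s['wrist_force'],s['moment'],s['gripper_width']*87,s['gripper_force'])"
```

```text
[ 0.50514579 -0.20103039  0.03568068] [[-0.315 -0.949  0.   ]
 [-0.949  0.315 -0.   ]
 [-0.    -0.    -1.   ]] [0.59789889 0.221172   0.22455801] [ 0.04729249 -0.03279121 -0.00787926] 13.787739738284415 30.000195186585188
```

The grip is good: 13.8 mm opening and 30 N. Now I turn anticlockwise in a first portion.

Call:
servo_tool(
  deltas=[
    {"tx": 0, "ty": 0, "tz": 0, "ax": 0, "ay": 0, "az": -0.08, "claw": 0},
    {"tx": 0, "ty": 0, "tz": 0, "ax": 0, "ay": 0, "az": -0.16, "claw": 0},
    {"tx": 0, "ty": 0, "tz": 0, "ax": 0, "ay": 0, "az": -0.24, "claw": 0},
    {"tx": 0, "ty": 0, "tz": 0, "ax": 0, "ay": 0, "az": -0.32, "claw": 0},
    {"tx": 0, "ty": 0, "tz": 0, "ax": 0, "ay": 0, "az": -0.4, "claw": 0},
    {"tx": 0, "ty": 0, "tz": 0, "ax": 0, "ay": 0, "az": -0.4, "claw": 0},
  ],
)

```text
time_s: 3.97
tcp_pos: [0.5051, -0.201, 0.0357]
ee_rot: [[0.081, -0.997, 0.0], [-0.997, -0.081, -0.0], [0.0, -0.0, -1.0]]
wrist_force: [0.1, -0.6, 1.8]
gripper_width: 0.159
gripper_force: 30.0
```

```bash
python3 -c "
from h import *
s=sense(); print(s['tcp_pos'],s['wrist_force'],s['moment'],s['gripper_width']*87,s['gripper_force'],np.degrees(np.arctan2(s['ee_rot'][1][1],s['ee_rot'][0][1])))"
```

```text
[ 0.50508772 -0.20099935  0.03567019] [ 0.07335788 -0.60950598  1.78153119] [ 0.01323182  0.00917402 -0.01380242] 13.8448745507913 29.998554666526616 -175.33256847880335
```

Call:
servo_tool(
  deltas=[
    {"tx": 0, "ty": 0, "tz": 0, "ax": 0, "ay": 0, "az": -0.1, "claw": 0},
    {"tx": 0, "ty": 0, "tz": 0, "ax": 0, "ay": 0, "az": -0.2, "claw": 0},
    {"tx": 0, "ty": 0, "tz": 0, "ax": 0, "ay": 0, "az": -0.3, "claw": 0},
    {"tx": 0, "ty": 0, "tz": 0, "ax": 0, "ay": 0, "az": -0.4, "claw": 0},
    {"tx": 0, "ty": 0, "tz": 0, "ax": 0, "ay": 0, "az": -0.5, "claw": 0},
    {"tx": 0, "ty": 0, "tz": 0, "ax": 0, "ay": 0, "az": -0.6, "claw": 0},
    {"tx": 0, "ty": 0, "tz": 0, "ax": 0, "ay": 0, "az": -0.7, "claw": 0},
    {"tx": 0, "ty": 0, "tz": 0, "ax": 0, "ay": 0, "az": -0.7, "claw": 0},
  ],
)

```text
time_s: 4.63
tcp_pos: [0.5051, -0.201, 0.0357]
ee_rot: [[0.703, -0.711, 0.0], [-0.711, -0.703, -0.0], [0.0, -0.0, -1.0]]
wrist_force: [-0.5, -0.8, 2.1]
gripper_width: 0.158
gripper_force: 30.0
```

```bash
python3 -c "
from h import *
w=capture('wrist'); cv2.imwrite('pics/t1.png',w)
s=sense(); print(s['tcp_pos'],s['wrist_force'],s['moment'],s['gripper_width']*87,np.round(s['joints']),np.degrees(np.arctan2(s['ee_rot'][1][1],s['ee_rot'][0][1])))"
```

```text
[ 0.50511157 -0.20098268  0.03566408] [-0.07500774  0.81220538  1.43928151] [-0.11911211  0.06615704 -0.02885709] 13.716305274117712 [ -5.  26. -24.   0. -40.  49.] -135.50308731106693
```

Call:
servo_tool(
  deltas=[
    {"tx": 0, "ty": 0, "tz": 0, "ax": 0, "ay": 0, "az": -0.1, "claw": 0},
    {"tx": 0, "ty": 0, "tz": 0, "ax": 0, "ay": 0, "az": -0.2, "claw": 0},
    {"tx": 0, "ty": 0, "tz": 0, "ax": 0, "ay": 0, "az": -0.3, "claw": 0},
    {"tx": 0, "ty": 0, "tz": 0, "ax": 0, "ay": 0, "az": -0.4, "claw": 0},
    {"tx": 0, "ty": 0, "tz": 0, "ax": 0, "ay": 0, "az": -0.5, "claw": 0},
    {"tx": 0, "ty": 0, "tz": 0, "ax": 0, "ay": 0, "az": -0.6, "claw": 0},
    {"tx": 0, "ty": 0, "tz": 0, "ax": 0, "ay": 0, "az": -0.7, "claw": 0},
    {"tx": 0, "ty": 0, "tz": 0, "ax": 0, "ay": 0, "az": -0.8, "claw": 0},
    {"tx": 0, "ty": 0, "tz": 0, "ax": 0, "ay": 0, "az": -0.88, "claw": 0},
    {"tx": 0, "ty": 0, "tz": 0, "ax": 0, "ay": 0, "az": -0.88, "claw": 0},
  ],
)

```text
time_s: 5.52
tcp_pos: [0.5051, -0.201, 0.0356]
ee_rot: [[0.996, 0.087, 0.0], [0.087, -0.996, -0.0], [0.0, 0.0, -1.0]]
wrist_force: [-0.0, -0.2, 1.5]
gripper_width: 0.157
gripper_force: 30.0
```

```bash
python3 -c "
from h import *
w=capture('scene'); a=cv2.resize(w[180:260,312:392],(500,500),interpolation=cv2.INTER_CUBIC); cv2.imwrite('pics/t2.png',a)
s=sense(); print(s['tcp_pos'],s['wrist_force'],s['moment'],s['gripper_width']*87,np.round(s['joints']),np.degrees(np.arctan2(s['ee_rot'][1][1],s['ee_rot'][0][1])))"
```

```text
[ 0.50510131 -0.20101345  0.03565966] [1.0512956  0.05638778 0.3020696 ] [-0.09074241  0.08040654  0.01506531] 13.663763617455121 [ -5.  26. -24.   0. -40.  99.] -85.13363778021056
```

View pics/t2.png

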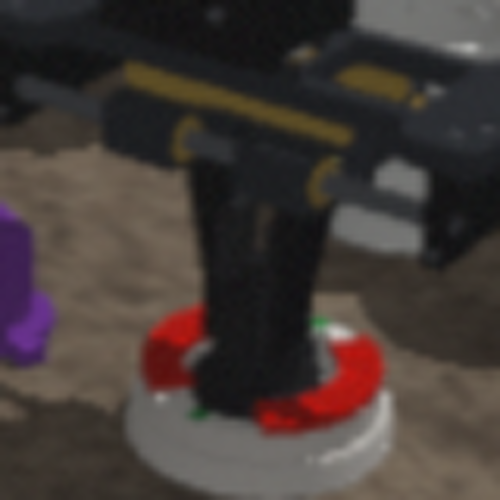

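The knob's axis now lies through the green-spot gap at crop (200,410). Lifting.

Call:
servo_tool(
  deltas=[
    {"tx": 0, "ty": 0, "tz": -2, "ax": 0, "ay": 0, "az": 0, "claw": 0},
    {"tx": 0, "ty": 0, "tz": -4, "ax": 0, "ay": 0, "az": 0, "claw": 0},
    {"tx": 0, "ty": 0, "tz": -6, "ax": 0, "ay": 0, "az": 0, "claw": 0},
    {"tx": 0, "ty": 0, "tz": -8, "ax": 0, "ay": 0, "az": 0, "claw": 0},
    {"tx": 0, "ty": 0, "tz": -8, "ax": 0, "ay": 0, "az": 0, "claw": 0},
  ],
)

```text
time_s: 5.98
tcp_pos: [0.5047, -0.2011, 0.0438]
ee_rot: [[0.996, 0.088, -0.0], [0.088, -0.996, -0.0], [-0.0, 0.0, -1.0]]
wrist_force: [-0.8, -1.3, 1.0]
gripper_width: 0.158
gripper_force: 30.0
```

Call:
servo_tool(
  deltas=[
    {"tx": 0, "ty": 0, "tz": -15, "ax": 0, "ay": 0, "az": 0, "claw": 0},
    {"tx": 0, "ty": 0, "tz": -30, "ax": 0, "ay": 0, "az": 0, "claw": 0},
    {"tx": 0, "ty": 0, "tz": -60, "ax": 0, "ay": 0, "az": 0, "claw": 0},
    {"tx": 0, "ty": 0, "tz": -90, "ax": 0, "ay": 0, "az": 0, "claw": 0},
    {"tx": -7, "ty": -30, "tz": -115, "ax": 0, "ay": 0, "az": 0, "claw": 0},
    {"tx": -14, "ty": -65, "tz": -135, "ax": 0, "ay": 0, "az": 0, "claw": 0},
    {"tx": -21, "ty": -100, "tz": -155, "ax": 0, "ay": 0, "az": 0, "claw": 0},
    {"tx": -28, "ty": -135, "tz": -170, "ax": 0, "ay": 0, "az": 0, "claw": 0},
    {"tx": -35, "ty": -170, "tz": -185, "ax": 0, "ay": 0, "az": 0, "claw": 0},
    {"tx": -42, "ty": -205, "tz": -200, "ax": 0, "ay": 0, "az": 0, "claw": 0},
    {"tx": -50, "ty": -240, "tz": -205, "ax": 0, "ay": 0, "az": 0, "claw": 0},
    {"tx": -53, "ty": -255, "tz": -205, "ax": 0, "ay": 0, "az": 0, "claw": 0},
  ],
)

```text
time_s: 6.98
tcp_pos: [0.4291, 0.0513, 0.2506]
ee_rot: [[0.996, 0.091, 0.004], [0.091, -0.996, 0.003], [0.005, -0.003, -1.0]]
wrist_force: [0.2, 0.7, -1.0]
gripper_width: 0.159
gripper_force: 30.0
```

Call:
servo_tool(
  deltas=[
    {"tx": 0, "ty": 0, "tz": 0, "ax": 0, "ay": 0, "az": 0, "claw": 0},
    {"tx": 0, "ty": 0, "tz": 0, "ax": 0, "ay": 0, "az": 0, "claw": 0},
    {"tx": 0, "ty": 0, "tz": 0, "ax": 0, "ay": 0, "az": 0, "claw": 0},
  ],
)

```text
time_s: 7.23
tcp_pos: [0.4294, 0.048, 0.2484]
ee_rot: [[0.996, 0.089, -0.0], [0.089, -0.996, -0.0], [-0.0, 0.0, -1.0]]
wrist_force: [0.1, -0.2, -1.2]
gripper_width: 0.159
gripper_force: 30.0
```

Run:
```python
from h import *
w=capture("wrist"); a=capture("scene"); b=capture("side")
c,M=T("wrist"); np.save("M2.npy",M); cv2.imwrite("w2.png",w); cv2.imwrite("pics/w2.png",w)
for cam in("wrist","scene","side"):
  for l in("spindle_tip","hob"): rec(l,cam)
s=sense(); print(s["time_s"],s["tcp_pos"],s["gripper_width"]*87,s["wrist_force"])
```

```text
wrist hob 0.65 [0.538 0.172 0.057] [222.  82.]
scene spindle_tip 0.59 [0.517 0.071 0.074] [272. 182.]
scene hob 0.77 [0.499 0.129 0.055] [252. 185.]
side spindle_tip 0.63 [0.518 0.079 0.071] [286. 242.]
side spindle_tip 0.19 [ 0.665 -0.386  0.082] [296. 155.]
side hob 0.59 [0.528 0.261 0.062] [241. 299.]
side hob 0.23 [ 0.497 -0.189  0.018] [334. 211.]
7.6833 [0.42955199 0.04795341 0.2484413 ] 13.681390271992626 [ 0.20574364  0.24237725 -1.68356749]
```

View pics/w2.png

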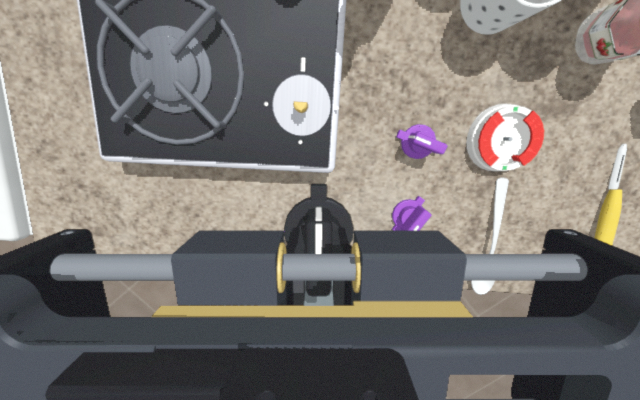

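The wrist picture shows the keeper empty at (508,140), the black knob held with its pointer toward the top of the image (about +x), and the brass spindle at (301,106) with the index line at (303,64). The purple knobs are untouched at (418,141) and (410,213). Now I measure the spindle and the held knob in this same picture.

Run:
```python
from h import *
w=cv2.imread("w2.png"); c,_=T("wrist"); M=np.load("M2.npy")
hsv=cv2.cvtColor(w,cv2.COLOR_BGR2HSV); sub=hsv[85:130,280:325]
m=((sub[...,1]>110)&(sub[...,0]>10)&(sub[...,0]<35)&(sub[...,2]>60))
ys,xs=np.nonzero(m); print("brass",xs.min()+280,xs.max()+280,ys.min()+85,ys.max()+85,xs.mean()+280,ys.mean()+85,m.sum())
P=lambda u,v,z: ray(c,M,u,v,z)
for n,(u,v) in {"plate":(301.5,104.5)}.items(): print(n,P(u,v,.058))
print("tip c",P(xs.mean()+280,ys.mean()+85,.086),"top edge",P(xs.mean()+280,ys.min()+85,.086),"bot",P(xs.mean()+280,ys.max()+86,.086))
g=cv2.cvtColor(w,cv2.COLOR_BGR2GRAY)
e=lambda a,b:np.degrees(np.arctan2(*(P(*b,.058)-P(*a,.058))[1::-1]))
print("edges",e((335,170),(100,157)),e((335,170),(346,0)),"index",e((301.5,104.5),(303,64)), P(303,64,.058))
he=np.array(calibration("wrist")["hand_eye"])
for q in([.032,0,.0157],[.032,.0055,.0157],[.022,0,-.0273],[0,0,-.0273],[0,.024,.0157],[0,-.024,.0157],[0,0,.0237]): print(q,np.round(proj(c,he,q),1))
d=M.copy()
A=cv2.resize(w[84:130,278:326],(400,384),interpolation=cv2.INTER_CUBIC); B=cv2.resize(w[178:274,270:370],(400,384),interpolation=cv2.INTER_CUBIC)
cv2.imwrite("pics/z.png",np.hstack([A,B]))
```

```text
brass 294 306 104 111 300.6666666666667 107.95555555555555 45
plate [0.52102168 0.07645194 0.058     ]
tip c [0.51559829 0.07534478 0.086     ] top edge [0.51970648 0.07563411 0.086     ] bot [0.5113681  0.07504687 0.086     ]
edges 91.79011521750009 2.164765863473173 index 1.8365713946657742 [0.56516758 0.07786749 0.058     ]
[0.032, 0, 0.0157] [319.6 185.5]
[0.032, 0.0055, 0.0157] [328.  185.5]
[0.022, 0, -0.0273] [319.8 222.1]
[0, 0, -0.0273] [319.8 261.3]
[0, 0.024, 0.0157] [354.9 231.8]
[0, -0.024, 0.0157] [284.1 231.8]
[0, 0, 0.0237] [319.5 227.7]
```

View pics/z.png

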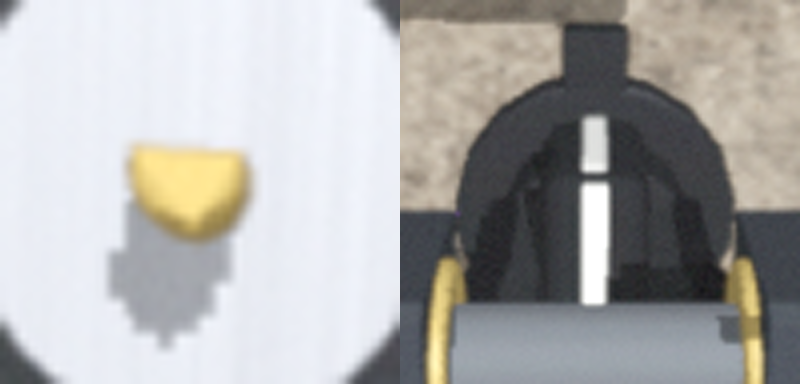

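The left crop shows the brass D tip with its flat edge at v≈101.7, its arc bottom at v≈112.7 and u from 293.2 to 308. In the right crop the knob's lug tip is at (319,184), against (319.6,184) predicted, so the knob is centred on the tool within about 0.4 mm. As a cross-check I'll fit the round plate.

Run:
```python
from h import *
w=cv2.imread("w2.png"); c,_=T("wrist"); M=np.load("M2.npy")
g=cv2.cvtColor(w,cv2.COLOR_BGR2GRAY)
m=(g>150).astype(np.uint8); n,L,st,ce=cv2.connectedComponentsWithStats(m); l=L[92,300]; print(st[l])
k=cv2.findContours((L==l).astype(np.uint8),0,1)[0][0]; h=cv2.convexHull(k); E=cv2.fitEllipse(h); print(E)
for z in(.058,.060): print(ray(c,M,*E[0],z))
print("D",ray(c,M,300.15,101.7,.085),ray(c,M,300.15,112.7,.085),M[:3,3], sense()["time_s"],sense()["tcp_pos"])
for cam in("scene","side"):
    c,M=T(cam); a=capture(cam); p=np.array([.519,.076,.086]); u,v=proj(c,M,p)
    s=cv2.cvtColor(a,cv2.COLOR_BGR2HSV)[int(v)-12:int(v)+22,int(u)-12:int(u)+12]
    ys,xs=np.nonzero((s[...,1]>100)&(s[...,0]>10)&(s[...,0]<35)&(s[...,2]>60))
    print(cam,u,v,len(xs),xs.min()+int(u)-12,xs.max()+1+int(u)-12,ys.min()+int(v)-12,ys.max()+1+int(v)-12,"pred",proj(c,M,p-[0,0,.014]))
    print(xs.mean()+int(u)-11.5)
```

```text
[ 273   75   58   61 2770]
((301.14752197265625, 104.64661407470703), (57.87084197998047, 61.02910614013672), 170.3496551513672)
[0.52082043 0.07685808 0.058     ]
[0.52069629 0.07672979 0.06      ]
D [0.52210445 0.07643212 0.085     ] [0.5106195 0.0756288 0.085    ] [0.49888262 0.05418742 0.41143187] 7.6833 [0.42955199 0.04795341 0.2484413 ]
scene 270.8354618527628 176.87778032613429 62 269 276 176 188 pred (np.float64(271.1275921296938), np.float64(181.902391944981))
272.2903225806452
side 286.35469895464644 234.43700107550796 88 282 289 233 249 pred (np.float64(286.53807952853344), np.float64(240.83666379590906))
286.0113636363636
```

Call:
servo_tool(
  deltas=[
    {"tx": 30, "ty": -7, "tz": 0, "ax": 0, "ay": 0, "az": 0.02, "claw": 0},
    {"tx": 60, "ty": -14, "tz": 10, "ax": 0, "ay": 0, "az": 0.054, "claw": 0},
    {"tx": 92.5, "ty": -20, "tz": 25, "ax": 0, "ay": 0, "az": 0.054, "claw": 0},
    {"tx": 92.5, "ty": -20, "tz": 55, "ax": 0, "ay": 0, "az": 0.054, "claw": 0},
    {"tx": 92.5, "ty": -20, "tz": 85, "ax": 0, "ay": 0, "az": 0.054, "claw": 0},
    {"tx": 92.5, "ty": -20, "tz": 110, "ax": 0, "ay": 0, "az": 0.054, "claw": 0},
    {"tx": 92.5, "ty": -20, "tz": 123, "ax": 0, "ay": 0, "az": 0.054, "claw": 0},
    {"tx": 92.5, "ty": -20, "tz": 130, "ax": 0, "ay": 0, "az": 0.054, "claw": 0},
    {"tx": 92.5, "ty": -20, "tz": 130, "ax": 0, "ay": 0, "az": 0.054, "claw": 0},
    {"tx": 92.5, "ty": -20, "tz": 130, "ax": 0, "ay": 0, "az": 0.054, "claw": 0},
  ],
)

```text
time_s: 8.62
tcp_pos: [0.5204, 0.0766, 0.1191]
ee_rot: [[0.999, 0.036, 0.001], [0.036, -0.999, 0.0], [0.001, 0.0, -1.0]]
wrist_force: [0.3, 0.2, -1.0]
gripper_width: 0.158
gripper_force: 30.0
```

```bash
python3 -c "
from h import *
s=sense(); print(s['time_s'],s['tcp_pos'],s['wrist_force'],s['moment'],s['gripper_width']*87,np.degrees(np.arctan2(s['ee_rot'][1][0],s['ee_rot'][0][0])))"
```

```text
8.6167 [0.52043695 0.07662186 0.1191065 ] [ 0.27049324  0.19428533 -1.03529207] [-0.07354712 -0.00487842  0.0245681 ] 13.728607487532656 2.0389319989927106
```

Call:
servo_tool(
  deltas=[
    {"tx": 0, "ty": 0, "tz": 3, "ax": 0, "ay": 0, "az": 0, "claw": 0},
    {"tx": 0, "ty": 0, "tz": 6, "ax": 0, "ay": 0, "az": 0, "claw": 0},
    {"tx": 0, "ty": 0, "tz": 9, "ax": 0, "ay": 0, "az": 0, "claw": 0},
    {"tx": 0, "ty": 0, "tz": 11, "ax": 0, "ay": 0, "az": 0, "claw": 0},
    {"tx": 0, "ty": 0, "tz": 12, "ax": 0, "ay": 0, "az": 0, "claw": 0},
    {"tx": 0, "ty": 0, "tz": 13, "ax": 0, "ay": 0, "az": 0, "claw": 0},
    {"tx": 0, "ty": 0, "tz": 13, "ax": 0, "ay": 0, "az": 0, "claw": 0},
  ],
)

```text
time_s: 9.2
tcp_pos: [0.5197, 0.0764, 0.1054]
ee_rot: [[0.999, 0.035, -0.0], [0.035, -0.999, -0.0], [-0.0, 0.0, -1.0]]
wrist_force: [-0.4, 0.3, -1.4]
gripper_width: 0.158
gripper_force: 30.0
```

```bash
python3 -c "
from h import *
s=sense(); print(s['time_s'],s['tcp_pos'],s['wrist_force'],s['moment'],s['gripper_width']*87,np.degrees(np.arctan2(s['ee_rot'][1][0],s['ee_rot'][0][0])))"
```

```text
9.2 [0.51974173 0.07644311 0.10541751] [-0.43278901  0.31653767 -1.43596536] [-0.09740635  0.07215092 -0.02168346] 13.734610864307463 2.015975522065193
```

It's in without any force. Continuing down.

Call:
servo_tool(
  deltas=[
    {"tx": 0, "ty": 0, "tz": 3, "ax": 0, "ay": 0, "az": 0, "claw": 0},
    {"tx": 0, "ty": 0, "tz": 6, "ax": 0, "ay": 0, "az": 0, "claw": 0},
    {"tx": 0, "ty": 0, "tz": 9, "ax": 0, "ay": 0, "az": 0, "claw": 0},
    {"tx": 0, "ty": 0, "tz": 11, "ax": 0, "ay": 0, "az": 0, "claw": 0},
    {"tx": 0, "ty": 0, "tz": 13, "ax": 0, "ay": 0, "az": 0, "claw": 0},
    {"tx": 0, "ty": 0, "tz": 14.5, "ax": 0, "ay": 0, "az": 0, "claw": 0},
    {"tx": 0, "ty": 0, "tz": 14.5, "ax": 0, "ay": 0, "az": 0, "claw": 0},
  ],
)

```text
time_s: 9.78
tcp_pos: [0.5196, 0.0764, 0.0906]
ee_rot: [[0.999, 0.035, -0.001], [0.035, -0.999, -0.0], [-0.001, 0.0, -1.0]]
wrist_force: [-0.2, -0.3, -0.6]
gripper_width: 0.16
gripper_force: 30.0
```

```bash
python3 -c "
from h import *
s=sense(); print(s['time_s'],s['tcp_pos'],s['wrist_force'],s['moment'],s['gripper_width']*87,np.degrees(np.arctan2(s['ee_rot'][1][0],s['ee_rot'][0][0])))"
```

```text
9.7833 [0.5195971  0.07635875 0.09061105] [-0.24904751 -0.33247083 -0.59109783] [-0.11516643  0.01327535  0.04789185] 13.910831703372981 2.0131696550678937
```

Call:
servo_tool(
  deltas=[
    {"tx": 0, "ty": 0, "tz": 1, "ax": 0, "ay": 0, "az": 0, "claw": 0},
    {"tx": 0, "ty": 0, "tz": 2, "ax": 0, "ay": 0, "az": 0, "claw": 0},
    {"tx": 0, "ty": 0, "tz": 2, "ax": 0, "ay": 0, "az": 0, "claw": 0},
    {"tx": 0, "ty": 0, "tz": 2, "ax": 0, "ay": 0, "az": 0, "claw": 0},
  ],
)

```text
time_s: 10.12
tcp_pos: [0.5201, 0.0765, 0.0895]
ee_rot: [[0.999, 0.035, 0.001], [0.035, -0.999, 0.0], [0.001, -0.0, -1.0]]
wrist_force: [0.2, 0.5, 2.8]
gripper_width: 0.16
gripper_force: 30.0
```

Call:
servo_tool(
  deltas=[
    {"tx": 0, "ty": 0, "tz": 1, "ax": 0, "ay": 0, "az": 0, "claw": 0},
    {"tx": 0, "ty": 0, "tz": 2, "ax": 0, "ay": 0, "az": 0, "claw": 0},
    {"tx": 0, "ty": 0, "tz": 2, "ax": 0, "ay": 0, "az": 0, "claw": 0},
    {"tx": 0, "ty": 0, "tz": 2, "ax": 0, "ay": 0, "az": 0, "claw": 0},
  ],
)

```text
time_s: 10.45
tcp_pos: [0.52, 0.0765, 0.0874]
ee_rot: [[0.999, 0.035, 0.001], [0.035, -0.999, 0.0], [0.001, -0.0, -1.0]]
wrist_force: [-2.0, 0.3, 5.3]
gripper_width: 0.156
gripper_force: 30.0
```

Force and depth both fit contact at TCP z ≈ 0.0897 and the spring's 4 to 10 N. Pressing further.

Call:
servo_tool(
  deltas=[
    {"tx": 0, "ty": 0, "tz": 1, "ax": 0, "ay": 0, "az": 0, "claw": 0},
    {"tx": 0, "ty": 0, "tz": 2, "ax": 0, "ay": 0, "az": 0, "claw": 0},
    {"tx": 0, "ty": 0, "tz": 2.8, "ax": 0, "ay": 0, "az": 0, "claw": 0},
    {"tx": 0, "ty": 0, "tz": 2.8, "ax": 0, "ay": 0, "az": 0, "claw": 0},
    {"tx": 0, "ty": 0, "tz": 2.8, "ax": 0, "ay": 0, "az": 0, "claw": 0},
    {"tx": 0, "ty": 0, "tz": 2.8, "ax": 0, "ay": 0, "az": 0, "claw": 0},
  ],
)

```text
time_s: 10.95
tcp_pos: [0.5201, 0.0765, 0.0849]
ee_rot: [[0.999, 0.036, 0.001], [0.036, -0.999, 0.0], [0.001, 0.0, -1.0]]
wrist_force: [-1.6, 0.1, 6.9]
gripper_width: 0.163
gripper_force: 30.0
```

```bash
python3 -c "
from h import *
for i in range(6):
  capture('wrist'); s=sense(); print(s['time_s'],s['tcp_pos'],s['wrist_force'],s['moment'],s['gripper_width']*87)
w=capture('wrist'); cv2.imwrite('w3.png',w)"
```

```text
11.0 [0.52006489 0.07649515 0.08489049] [-2.4869768   0.16209007  7.92641942] [-2.37556851e-02  7.13026073e-01 -5.32682901e-05] 13.514789880031794
11.05 [0.52008275 0.07650895 0.08491106] [-1.52382061  0.30393118  7.11957612] [-0.11714643  0.66471679 -0.00443745] 13.764257267098884
11.1 [0.52006269 0.07649022 0.08490933] [-1.92627828 -0.0163439   6.55774412] [-0.06828014  0.69534134 -0.01814199] 13.763309266457801
11.15 [0.52007591 0.07651336 0.08492829] [-2.24448308 -0.42239151  6.22780338] [-0.05477961  0.62694398 -0.0164949 ] 13.909462503937068
11.2 [0.52007715 0.0764927  0.08491202] [-1.76484259  0.76699249  7.51453489] [-0.04414911  0.72512098  0.00073553] 13.116089331950601
11.25 [0.52007658 0.07652177 0.08491447] [-1.84423284  0.39688342  6.07484753] [-0.08044754  0.75563503 -0.00870826] 13.988320984567562
```

Call:
servo_tool(
  deltas=[
    {"tx": -0.4, "ty": 0, "tz": 0.5, "ax": 0, "ay": 0, "az": 0, "claw": 0},
    {"tx": -0.4, "ty": 0, "tz": 0.8, "ax": 0, "ay": 0, "az": 0, "claw": 0},
    {"tx": -0.4, "ty": 0, "tz": 0.8, "ax": 0, "ay": 0, "az": 0, "claw": 0},
    {"tx": -0.4, "ty": 0, "tz": 0.8, "ax": 0, "ay": 0, "az": 0, "claw": 0},
  ],
)

```text
time_s: 11.63
tcp_pos: [0.52, 0.0765, 0.0844]
ee_rot: [[0.999, 0.036, 0.002], [0.036, -0.999, 0.0], [0.002, -0.0, -1.0]]
wrist_force: [-1.5, 0.1, 8.1]
gripper_width: 0.16
gripper_force: 30.0
```

```bash
cat > f.py <<'E'
from h import *
L=[]
for i in range(8):
  capture('wrist'); s=sense(); L.append(np.r_[s['tcp_pos'],s['wrist_force'],s['moment']])
print(s['time_s'],np.mean(L,0).round(4),s['gripper_force'])
E
python3 f.py
```

```text
12.0333 [ 5.2000e-01  7.6500e-02  8.4300e-02 -2.0432e+00 -2.4310e-01  7.1795e+00
 -1.8610e-01  5.6920e-01 -1.8000e-03] 30.001342222094536
```

Call:
servo_tool(
  deltas=[
    {"tx": -0.3, "ty": 0, "tz": 0.4, "ax": 0, "ay": 0, "az": 0, "claw": 0},
    {"tx": -0.3, "ty": 0, "tz": 0.8, "ax": 0, "ay": 0, "az": 0, "claw": 0},
    {"tx": -0.3, "ty": 0, "tz": 0.8, "ax": 0, "ay": 0, "az": 0, "claw": 0},
    {"tx": -0.3, "ty": 0, "tz": 0.8, "ax": 0, "ay": 0, "az": 0, "claw": 0},
  ],
)

```text
time_s: 12.37
tcp_pos: [0.52, 0.0765, 0.0837]
ee_rot: [[0.999, 0.036, 0.002], [0.036, -0.999, 0.0], [0.002, -0.0, -1.0]]
wrist_force: [-1.2, 0.1, 7.6]
gripper_width: 0.159
gripper_force: 30.0
```

```bash
python3 f.py
```

```text
12.7667 [ 5.2000e-01  7.6500e-02  8.3700e-02 -1.6099e+00 -3.7940e-01  8.2952e+00
 -2.6600e-01  5.0020e-01  3.3000e-03] 30.001471429131925
```

Call:
servo_tool(
  deltas=[
    {"tx": 0, "ty": 0, "tz": 0.4, "ax": 0, "ay": 0, "az": 0, "claw": 0},
    {"tx": 0, "ty": 0, "tz": 0.4, "ax": 0, "ay": 0, "az": 0, "claw": 0},
    {"tx": 0, "ty": 0, "tz": 0.4, "ax": 0, "ay": 0, "az": 0, "claw": 0},
    {"tx": 0, "ty": 0, "tz": 0.4, "ax": 0, "ay": 0, "az": 0, "claw": 0},
  ],
)

```text
time_s: 13.1
tcp_pos: [0.52, 0.0766, 0.0835]
ee_rot: [[0.999, 0.036, 0.002], [0.036, -0.999, 0.0], [0.002, -0.0, -1.0]]
wrist_force: [-1.4, -0.4, 9.4]
gripper_width: 0.158
gripper_force: 30.0
```

```bash
python3 f.py
```

```text
13.5 [ 5.2000e-01  7.6500e-02  8.3500e-02 -1.8008e+00 -5.0730e-01  9.1455e+00
 -2.4610e-01  6.1370e-01  3.4000e-03] 30.00168453902006
```

The force is now about 10 N net of the baseline, which is nearly the spindle's full travel. The pose is steady and the grip is 30 N, so I'm handing in.

```bash
python3 -c "
from station import *
print(finish_job())"
```

```text
the job is handed in; nothing more can be done
None
```

The job is handed in: the knob is seated on the spindle, pointer toward the index line, and held pressed in almost fully, judging by the roughly 10 N spring force and the depth; no verdict came back, and I did not re-check the bystanders at the end.

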